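# Clear the clay scrap from the trimming corner

### The job

Clear the scrap from the clay bench: first lift the cracked red disc off the free-spinning turntable and put it in the wooden catch tray at the end of the metal trimming board, leaving the sound green disc on the turntable. Then take up the hand brush and sweep all four coloured offcuts off the board into the same tray with it, never touching an offcut with the gripper. Finally stand the brush upright back in its holder, and leave the jar, the bottle and the spool where they are.

Things in the scene. Friction and masses are not known exactly. Their poses are not given: they have to be found in the camera images.
- board: fixed trimming board with catch tray; origin on the bench under the board's centre. Aluminium top 50 mm above the bench, 200 mm long (y -100 to +100), 160 mm wide (x -80 to +80) between steel side lips 6 mm thick that rise 11 mm above the top; both ends open. Right against its -y end, lower than the top, is the light wood tray: sweep along -y
- tray (a point): centre of the catch tray's inner floor, at (0, -167.5, 5) mm in the board's frame, axes as the board's. Inside, the tray is 160 mm in x and 135 mm in y, from the board's end face to the far wall; its outer walls are 6 mm thick and rise to 55 mm above the bench
- turntable: fixed foot of a passive turntable that spins freely about the vertical; origin on the bench under its axis. White platter 180 mm across and 12 mm thick, flat top 60 mm above the bench. The turntable and the brush holder may swap sides
- cracked_disc: loose red clay disc with a black zigzag crack on top, lying on the platter: 36 mm across, 20 mm high, upright sides for the lower 14 mm, domed above; origin at the centre of its underside, z up. 30 g
- sound_disc: loose green clay disc of the same shape and size, without crack, on the other half of the platter; origin at the centre of its underside
- brush: loose hand brush, upright on its bristles in the holder, 130 g; origin at the centre of the bristles' underside. Dark stiff bristle block 30 (x) by 100 (y) by 30 mm high; wooden back 32 by 104 mm, from 30 to 46 mm height; red upright handle 20 mm (x) by 36 mm (y), centred, from 46 to 115 mm height. Same both ways round
- holder: fixed shallow wooden box that holds the brush; origin on the bench under its centre; inner floor at 5 mm, inside 54 mm (x) by 124 mm (y), walls 5 mm thick rising to 17 mm; the brush stands in it with its axes along the holder's
- offcut_a: loose orange offcut, a block 28 by 20 by 18 mm high, lying on the board; origin at the centre of its underside
- offcut_b: loose blue offcut, six-sided stub 28 mm across, 18 mm high, on the board; origin at the centre of its underside
- offcut_c: loose yellow offcut, L-shaped, 30 by 25 mm, 16 mm high, on the board; origin under its middle
- offcut_d: loose purple offcut, a block 22 by 22 by 20 mm high, on the board; origin at the centre of its underside
- jar: loose amber glass jar with white cap, 56 mm across, 75 mm high, standing on the bench beyond the work; origin at the centre of its underside; a bystander
- bottle: loose blue bottle with white cap, 40 mm across, 95 mm high, standing on the bench beyond the work; origin at the centre of its underside; a bystander
- spool: loose copper wire spool, 44 mm across, 34 mm high, standing on the bench beyond the board; origin at the centre of its underside; a bystander

How it is judged:
On the way, in this order (a step that is already met when the one before it is completed fails the run):
1. the gripper lifts the cracked red disc clear of the turntable, 20 mm or more (height (world z) of cracked_disc above 0.08 m and contact force between the fingers and cracked_disc above 0.3 N), for 0.1 s.
2. the cracked disc lies in the catch tray, let go (x of cracked_disc in the frame of tray between -0.08 and 0.08 m and y of cracked_disc in the frame of tray between -0.067 and 0.067 m and z of cracked_disc in the frame of tray below 0.036 m and contact force between the fingers and cracked_disc below 0.1 N), for 0.2 s.
3. the gripper holds the brush lifted out of its holder, all four offcuts still on the board (height (world z) of brush above 0.03 m and contact force between the fingers and brush above 1 N and z of each of offcut_a, offcut_b, offcut_c, offcut_d in the frame of tray above 0.038 m), for 0.1 s.
4. all four offcuts lie in the catch tray while the gripper still holds the brush (x of offcut_a in the frame of tray between -0.08 and 0.08 m and y of offcut_a in the frame of tray between -0.067 and 0.067 m and z of each of offcut_a, offcut_b, offcut_c, offcut_d in the frame of tray below 0.036 m and x of offcut_b in the frame of tray between -0.08 and 0.08 m and y of offcut_b in the frame of tray between -0.067 and 0.067 m and x of offcut_c in the frame of tray between -0.08 and 0.08 m and y of offcut_c in the frame of tray between -0.067 and 0.067 m and x of offcut_d in the frame of tray between -0.08 and 0.08 m and y of offcut_d in the frame of tray between -0.067 and 0.067 m and height (world z) of brush above 0.03 m and contact force between the fingers and brush above 1 N), for 0.1 s.
At the end, for the whole second after the job is handed in: Cracked disc and four offcuts at rest inside the catch tray (origins under 36 mm above its floor); brush upright (0.12 rad) at rest on the holder floor, within 20 mm of its centre; sound disc at rest flat on the platter, within 90 mm of its axis (x of cracked_disc in the frame of tray between -0.08 and 0.08 m and y of cracked_disc in the frame of tray between -0.067 and 0.067 m and z of each of cracked_disc, offcut_a, offcut_b, offcut_c, offcut_d in the frame of tray below 0.036 m and x of offcut_a in the frame of tray between -0.08 and 0.08 m and y of offcut_a in the frame of tray between -0.067 and 0.067 m and x of offcut_b in the frame of tray between -0.08 and 0.08 m and y of offcut_b in the frame of tray between -0.067 and 0.067 m and x of offcut_c in the frame of tray between -0.08 and 0.08 m and y of offcut_c in the frame of tray between -0.067 and 0.067 m and x of offcut_d in the frame of tray between -0.08 and 0.08 m and y of offcut_d in the frame of tray between -0.067 and 0.067 m and linear speed of each of cracked_disc, offcut_a, offcut_b, offcut_c, offcut_d, brush, sound_disc below 0.03 m/s and horizontal distance between brush and holder below 0.02 m and height (world z) of brush below 0.01 m and angle between brush's own z axis and vertical below 0.12 rad and horizontal distance between sound_disc and turntable below 0.09 m and height (world z) of sound_disc between 0.055 and 0.066 m); the robot touches nothing.
It fails at once if the gripper's fingers touch an offcut (contact force between the fingers and offcut_a above 0.3 N or contact force between the fingers and offcut_b above 0.3 N or contact force between the fingers and offcut_c above 0.3 N or contact force between the fingers and offcut_d above 0.3 N).
It fails at once if the sound disc falls off the turntable or tips over (height (world z) of sound_disc below 0.05 m or angle between sound_disc's own z axis and vertical above 0.6 rad).
It fails at once if the jar, the bottle or the spool is moved more than 30 mm (distance of any of jar, bottle, spool from where it was at the start of the episode above 0.03 m).
It also fails if it takes over 64 s, if anything falls off the work surface, if the arm or the gripper's body presses on something with over 40 N, if the wrist force passes 120 N, or if a joint passes its speed limit or range.

### The arm

A 6-joint arm with a two-finger parallel gripper is mounted at the origin on the work surface. World frame = base frame: x ahead of the robot, y to its left, z up, the work surface at z = 0. Lengths are in m, angles in rad, forces in N, time in s.
With the tool pointing down it reaches from about 0.35 to 1 m from the base axis. Payload 7.1 kg.
Tool frame: the origin (TCP) lies at the centre of the arm's flange, where the gripper is bolted on; the fingertips stand 173 mm ahead of it and the grasp point (between the pads) lies 155 mm ahead of it; z points along the fingers, y is the line along which they close (so a half turn about z gives the same grasp; the last joint's range is limited). The gripper opens to 85 mm and grips with 20 to 120 N. Pads are 22 mm wide; open, the fingers measure 114 mm over their backs; the gripper's body (76 mm by 85 mm) begins 54 mm behind the grasp point. The pads swing forward as they close: fully open they stand 13 mm farther back than shut.
Start: joints at [-1.138, 0.423, 1.63, -0, 1.089, -0.019], TCP at [0.273, -0.562, 0.405] pointing down, gripper open.
Joint ranges: [-3, 3], [-0.9, 2.11], [0.09, 2.58], [-1.31, 4.45], [0.11, 2.69], [-2.54, 2.54]. Speed limits (rad/s): [2.39, 2.39, 3.01, 3.14, 3.14, 3.14].

### API

Orientations are given as [roll, pitch, yaw] about the fixed x, y, z axes, in that order (R = Rz(yaw) Ry(pitch) Rx(roll)).
In Python, from rig import env gives the robot as it stands.
- The arm moves only by the tool servo_tool, never from a script. Its arguments are lists of equal length, an entry for each row: "angular": the turn, a rotation vector about the tool's x, y, z in degrees, a list of three; "dp": the shift along the tool's x, y, z in m, a list of three; "fingers": the opening, from 0 (shut) to 1 (fully open). A call has 1 to 10 rows; each row shifts and turns the commanded pose from where the row before left it, along the tool's axes as they then stand; what a row does not reach is not made up. A row lasts 1/12 s, in which the tool goes at most 41.7 mm and 7.16 degrees, less where a joint would pass 70% of its speed; a pose out of reach is approached as far as the arm can. A call with a gripper value outside its range is refused whole. The fingers move at their own pace and stop on an object; "grip_force" is the grip in N (left out, the last holds). Time passes only in rows, so rows that do not move let the fingers close. It gives the time, the measured TCP pose, the force, the opening and the grip force at its end, in the units of the state.
- env.read_state(): the state, without advancing time (a new reading comes with each control period).
- env.snapshot(name): name is "scene" or "side" or "wrist"; returns a dict with "img" (480x640x3 uint8, blue, green, red), "fx", "fy", "cx", "cy" (pixels), "k1" (the pictures are not rectified: a ray, as slopes to the right and down, at radius r is drawn at 1 + k1 r^2 times it, then the intrinsics apply), "rvec" (rotation vector, rad) and "tvec" (3), from world to camera coordinates, as OpenCV has them; the wrist camera has in their place "tool_from_camera" (4x4, takes a point from camera to tool coordinates, whose origin is the TCP and whose axes are the flange's). Camera axes: x right, y down, z forward; pixel columns grow to the right and rows downward; lengths in m; the calibration is good to about 2 mm. A picture is of the moment at which its call begins: read the wrist's pose just before it. There is no depth.
- env.finish_job(): hands the job in; it is judged then, once.
Trained networks look in the newest picture that a camera, given by its name, has taken for a name from the list of things; names that differ only in an ending like _2 or _b are one class to them, and where a whole thing is asked for, a point or a joint stands for the part that bears it (a point fixed in the world has none). Each returns a list of dicts, best first, with "confidence" (0 to 1); they miss things now and then, are a little off and sometimes report something else, mostly with a low value. They report only what shows in the picture. A call takes as long as a camera call.
- env.silhouettes(camera, label): "pixels" (480x640 bool, what is visible of it).
- env.place_of(camera, label): "location" ([x, y, z] in m, in the coordinates of the camera as it stood for that picture, good to about 4 mm: a listed point, or the origin of a listed thing).
The state is a dict: "time_s": time; "qpos": joint angles; "qvel": joint speeds; "tau": joint torques, N m; "tcp_pos": TCP position; "tcp_rot": TCP orientation; "wrist_force": force on the tool from outside, world axes, zero at the start; "moment": the same for the moment, N m; "grip_width": opening from 0.0 (shut) to 1.0 (fully open); "gripper_force": force on a finger pad.
Only numpy, scipy, OpenCV 4.12 (cv2) and the standard library are available. Lean on these libraries where they do the work, as an engineer would, in place of code of your own. Each camera call takes 0.05 s, during which the arm holds its last target. There are 200 camera calls.

## Working session

There is one attempt and no reset: what is moved stays moved. The work goes in short steps, Python scripts to look and compute and a tool call to move; the robot and the scene stay as the last step left them, time stands still between calls to the robot, and variables do not carry over. Pictures are saved under pics/ and viewed, at most 13 in all, crops included, and the job is handed in when it is done.

Besides the shell and the picture viewer there is one more tool, called as a command line: name --argument value ..., lists and objects as JSON in quotes. servo_tool: Moves the arm, as the interface text tells. Its arguments: {"type":"object","properties":{"angular":{"type":"array"},"dp":{"type":"array"},"fingers":{"type":"array"},"grip_force":{"type":"number"}},"required":["angular","dp","fingers"]}

```bash
mkdir -p pics; ls; cat > h.py <<'E'
import numpy as np, cv2
from rig import env
from scipy.spatial.transform import Rotation as R
def pose():
    s=env.read_state(); T=np.eye(4); T[:3,:3]=R.from_euler('xyz',s['tcp_rot']).as_matrix(); T[:3,3]=s['tcp_pos']; return T
def shot(name):
    T=pose(); s=env.snapshot(name)
    if name=='wrist': C=T@np.array(s['tool_from_camera'])
    else:
        W=np.eye(4); W[:3,:3]=cv2.Rodrigues(np.array(s['rvec'],float))[0]; W[:3,3]=np.ravel(s['tvec']); C=np.linalg.inv(W)
    s['C']=C; return s
def ray(s,u,v,z):
    x=(u-s['cx'])/s['fx']; y=(v-s['cy'])/s['fy']; a,b=x,y
    for _ in range(20):
        k=1+s['k1']*(a*a+b*b); a,b=x/k,y/k
    d=s['C'][:3,:3]@np.array([a,b,1]); o=s['C'][:3,3]
    return o+d*(z-o[2])/d[2]
def proj(s,P):
    p=np.linalg.inv(s['C'])@np.append(P,1); a,b=p[0]/p[2],p[1]/p[2]; k=1+s['k1']*(a*a+b*b)
    return np.array([s['fx']*a*k+s['cx'],s['fy']*b*k+s['cy']])
def place(s,cam,l):
    r=env.place_of(cam,l)
    return [(round(q['confidence'],2),np.round((s['C']@np.append(q['location'],1))[:3]*1000).tolist()) for q in r[:4]]
E
cat > a.py <<'E'
from h import *
print(env.read_state())
for c in ['scene','side']:
    s=shot(c); cv2.imwrite(f'pics/{c}0.png',s['img']); print(c,np.round(s['C'][:3,3],3))
    for l in ['board','tray','turntable','cracked_disc','sound_disc','brush','holder','offcut_a','offcut_b','offcut_c','offcut_d','jar','bottle','spool']:
        print(l,place(s,c,l)[:2])
E
python3 a.py
```

```text
pics
{'time_s': 0.0, 'qpos': array([-1.13802871e+00,  4.23825030e-01,  1.63069560e+00, -4.16511597e-06,
        1.08860524e+00, -1.90096636e-02]), 'qvel': array([ 0.0013961 , -0.00076007, -0.00095127,  0.00083138,  0.0014382 ,
       -0.00318938]), 'tau': array([ 2.65503288e-03, -5.57371080e+01, -2.81741577e+01,  8.48182435e-05,
        7.29751933e-03,  6.02498872e-06]), 'tcp_pos': array([ 0.27275135, -0.56202903,  0.40395316]), 'tcp_rot': array([-3.14005965e+00, -2.54574940e-05,  4.51779197e-01]), 'wrist_force': array([ 0.91241364,  0.10444769, -1.50897983]), 'moment': array([ 0.00967522, -0.05972219,  0.06033801]), 'gripper_force': 0.0, 'grip_width': 1.0005066856472113}
scene [1.203 0.372 1.222]
board [(0.63, [529.0, 74.0, -3.0])]
tray [(0.74, [573.0, -90.0, 6.0])]
turntable [(0.81, [493.0, 366.0, -4.0]), (0.34, [447.0, 340.0, 60.0])]
cracked_disc [(0.58, [446.0, 339.0, 57.0])]
sound_disc [(0.71, [529.0, 365.0, 54.0])]
brush [(0.61, [511.0, -368.0, 5.0])]
holder [(0.71, [513.0, -362.0, 1.0]), (0.7, [510.0, -365.0, 7.0])]
offcut_a [(0.64, [586.0, 52.0, 50.0]), (0.55, [485.0, 103.0, 
[... 482 characters left out ...]
6.0])]
cracked_disc [(0.82, [445.0, 349.0, 59.0]), (0.43, [512.0, -366.0, 2.0])]
sound_disc [(0.84, [532.0, 362.0, 57.0]), (0.68, [569.0, -88.0, 6.0])]
brush [(0.82, [513.0, -365.0, 3.0]), (0.29, [507.0, -363.0, -1.0])]
holder [(0.93, [508.0, -364.0, -1.0]), (0.26, [529.0, 74.0, 3.0])]
offcut_a [(0.67, [480.0, 103.0, 48.0]), (0.66, [504.0, 20.0, 47.0])]
offcut_b [(0.67, [480.0, 103.0, 48.0]), (0.66, [504.0, 20.0, 47.0])]
offcut_c [(0.67, [480.0, 103.0, 48.0]), (0.66, [504.0, 20.0, 47.0])]
offcut_d [(0.67, [480.0, 103.0, 48.0]), (0.66, [504.0, 20.0, 47.0])]
jar [(0.91, [738.0, 216.0, -1.0]), (0.62, [528.0, 73.0, 0.0])]
bottle [(0.81, [712.0, -310.0, -2.0])]
spool [(0.84, [749.0, 46.0, -1.0])]
```

View pics/scene0.png

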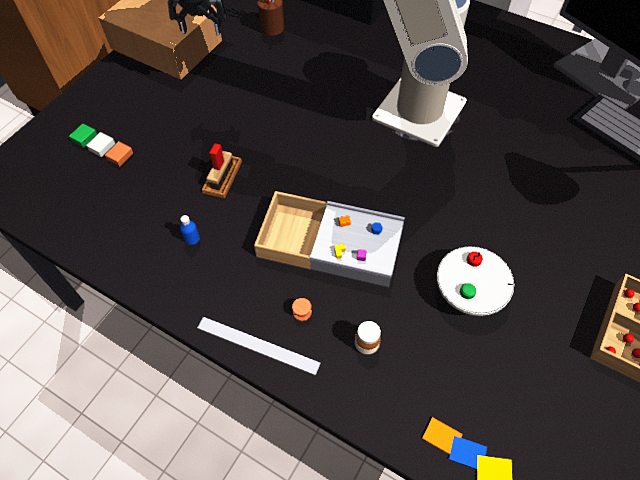

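View pics/side0.png

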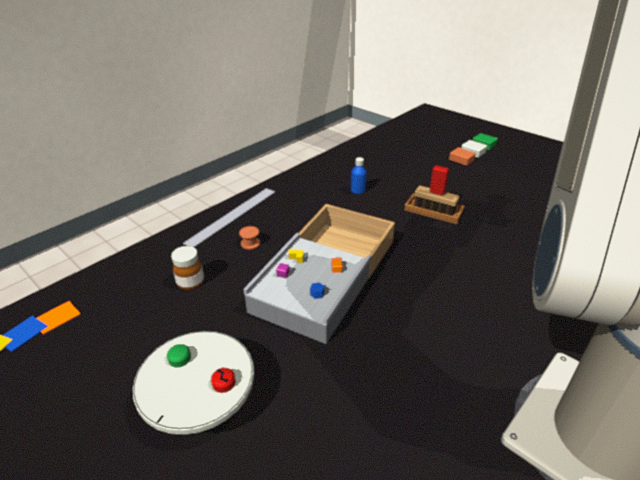

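The scene view shows the red cracked disc at (474,258) and the green one at (468,291) on the platter. The offcuts are orange (344,221), blue (377,228), yellow (340,250) and purple (362,255), and the brush is at (220,170). The network positions agree with this. Next I'll refine the yaws and blobs.

```bash
cat > b.py <<'E'
from h import *
from scipy.optimize import minimize
S={c:shot(c) for c in ['scene','side']}
hs={'red':((0,8),0.065,.010),'green':((50,75),0.07,0),'orange':((9,16),0.059,0),'blue':((112,125),0.059,0),'yellow':((24,33),0.058,0),'purple':((140,155),0.06,0)}
ap={'red':(450,344),'green':(530,363),'orange':(504,20),'blue':(480,103),'yellow':(586,25),'purple':(586,52)}
for n,((lo,hi),z,_) in hs.items():
    for c,s in S.items():
        H=cv2.cvtColor(s['img'],cv2.COLOR_BGR2HSV)
        m=((H[...,0]>=lo)&(H[...,0]<=hi)&(H[...,1]>140)&(H[...,2]>60)).astype(np.uint8)
        if n=='red': m|=((H[...,0]>174)&(H[...,1]>140)&(H[...,2]>60)).astype(np.uint8)
        k,lab,st,ce=cv2.connectedComponentsWithStats(m)
        p=proj(S[c],np.array([*ap[n],z*1000])/1000)
        o=[(i) for i in range(1,k) if st[i,4]>25 and np.hypot(*(ce[i]-p))<25]
        for i in o: print(n,c,ce[i].round(1),st[i,4],(ray(s,*ce[i],z)*1000).round(1))
# board / holder fits by silhouettes
def box(x0,x1,y0,y1,z0,z1): return np.array([[x,y,z] for x in(x0,x1) for y in(y0,y1) for z in(z0,z1)])/1000
models={'board':[box(-86,86,-100,100,0,61),box(-86,86,-241,-100,0,55)],
 'holder':[box(-32,32,-67,67,0,17),box(-15,15,-50,50,0,35),box(-16,16,-52,52,35,51),box(-10,10,-18,18,51,120)]}
init={'board':(.53,.073,np.radians(15)),'holder':(.510,-.364,0)}
for n,bx in models.items():
    M={}
    for c,s in S.items():
        env.snapshot(c)
        m=np.zeros((480,640),bool)
        for l in ([n,'tray'] if n=='board' else [n,'brush']):
            q=env.silhouettes(c,l)
            for r in q[:1]:
                print(n,l,r['confidence'],r['pixels'].sum(), np.argwhere(r['pixels']).mean(0)); m|=r['pixels']
        if n=='board':
            m=cv2.morphologyEx(m.astype(np.uint8),cv2.MORPH_CLOSE,np.ones((9,9)))>0
        M[c]=m
    def draw(v,c):
        a=np.zeros((480,640),np.uint8); Rz=R.from_euler('z',v[2]).as_matrix()
        for b in bx:
            P=np.array([proj(S[c],Rz@q+[v[0],v[1],0]) for q in b])
            h=cv2.convexHull(P.astype(np.float32)); cv2.fillPoly(a,[np.round(h*16).astype(np.int32)],1,shift=4)
        return a>0
    def cost(v): return sum((draw(v,c)^M[c]).sum()/M[c].sum() for c in S)
    best=None
    for y0 in ([0] if n=='board' else np.radians([-40,-20,0,20,40])):
        i=np.array(init[n])+[0,0,y0]
        r=minimize(cost,i,method='Nelder-Mead',options=dict(initial_simplex=[i,i+[.01,0,0],i+[0,.01,0],i+[0,0,.12]],xatol=1e-4,fatol=1e-4))
        if best is None or r.fun<best.fun: best=r
    print(n,best.x.round(4),np.degrees(best.x[2]).round(2),best.fun)
    o=[]
    for c in S:
        im=S[c]['img'].copy(); k=cv2.findContours(draw(best.x,c).astype(np.uint8),0,2)[0]; cv2.drawContours(im,k,-1,(0,255,0),1)
        o.append(im)
    cv2.imwrite(f'pics/fit_{n}.png',np.hstack([cv2.resize(o[0][130:300,180:430],None,fx=1.6,fy=1.6),cv2.resize(o[1][130:340,230:490],None,fx=1.295,fy=1.295)[:272]]))
E
python3 b.py
```

```text
red scene [474.7 258.6] 153 [445.3 344.8  65. ]
red side [222.8 379.8] 431 [445.6 344.   65. ]
green scene [468.4 290.4] 167 [534.8 364.9  70. ]
green side [178.3 355.1] 374 [530.1 365.1  70. ]
orange scene [320.7 217.9] 33 [527.8 -34.   59. ]
orange scene [343.8 222.5] 51 [510.6  22.9  59. ]
orange side [336.6 264.6] 130 [502.8  21.4  59. ]
yellow scene [339.2 250. ] 103 [585.4  52.3  58. ]
yellow side [296.1 254.9] 148 [584.5  53.   58. ]
purple scene [361.5 253.2] 55 [566.9 103.6  60. ]
board board 0.74 9428 [237.51294018 328.85002121]
board tray 0.6 9022 [237.47761029 328.62192419]
board board 0.82 11145 [271.92077165 319.89125168]
board tray 0.87 11460 [272.21273997 319.82207679]
board [0.5291 0.0719 0.2699] 15.47 0.08316966054933662
holder holder 0.76 411 [179.55961071 224.84671533]
holder brush 0.79 789 [165.8365019  218.97718631]
holder holder 0.85 585 [211.66666667 434.09230769]
holder brush 0.89 1313 [193.61843107 435.81797411]
holder [ 0.5121 -0.3619 -1.2504] -71.64 0.17278400008788747
```

View pics/fit_holder.png

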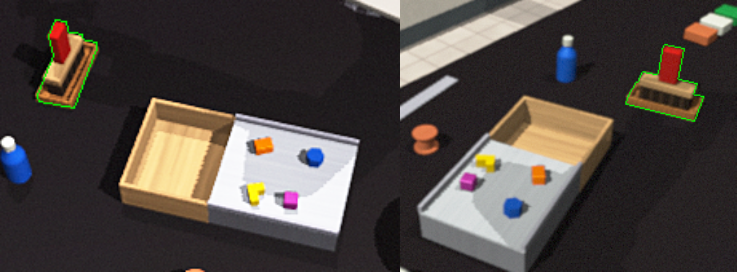

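View pics/fit_board.png

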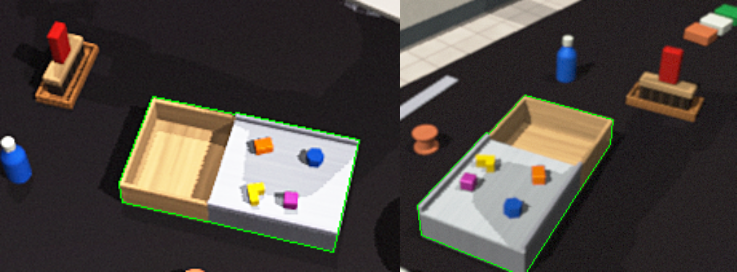

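The fits sit well on the picture outlines: board at (0.529, 0.072) with yaw 15.5°, holder at (0.512, -0.362) with yaw -71.6°. The long side of the brush lies 18° from x. I'll move to above the disc, keeping the current yaw.

```bash
cat >> h.py <<'E'
def leg(x,y,z,yaw=None,step=.04):
    "tool-frame shift from the measured pose to a world target; turn in degrees about tool z"
    T=pose(); d=T[:3,:3].T@(np.array([x,y,z])-T[:3,3])
    e=R.from_matrix(T[:3,:3]).as_euler('xyz',degrees=True)
    print('tool shift mm',(d*1000).round(1),'rows',int(np.ceil(np.linalg.norm(d)/step)),'turn z',None if yaw is None else round(e[2]-yaw,2),'rpy',e.round(2))
    return d
E
python3 -c "
from h import *
a=leg(.5,-.05,.38); b=leg(.445,.344,.36); print((b-a).round(4))"
```

```text
tool shift mm [ 428.  -361.7   24.7] rows 15 turn z None rpy [180.     0.    25.89]
tool shift mm [ 550.5 -740.2   44.7] rows 24 turn z None rpy [180.     0.    25.89]
[ 0.1225 -0.3785  0.02  ]
```

servo_tool --dp '[[0.0285,-0.0241,0.0016],[0.0285,-0.0241,0.0016],[0.0285,-0.0241,0.0016],[0.0285,-0.0241,0.0016],[0.0285,-0.0241,0.0016],[0.0285,-0.0241,0.0016],[0.0285,-0.0241,0.0016],[0.0285,-0.0241,0.0016],[0.0285,-0.0241,0.0016],[0.0285,-0.0241,0.0016]]' --angular '[[0,0,0],[0,0,0],[0,0,0],[0,0,0],[0,0,0],[0,0,0],[0,0,0],[0,0,0],[0,0,0],[0,0,0]]' --fingers '[0.9,0.9,0.9,0.9,0.9,0.9,0.9,0.9,0.9,0.9]'

```text
time_s: 3.03
tcp_pos: [0.4245, -0.2193, 0.3889]
tcp_rot: [3.141, -0.0, 0.452]
wrist_force: [0.8, -0.1, 0.5]
grip_width: 0.9
gripper_force: 0.0
```

servo_tool --dp '[[0.0285,-0.0241,0.0016],[0.0285,-0.0241,0.0016],[0.0285,-0.0241,0.0016],[0.0285,-0.0241,0.0016],[0.0285,-0.0241,0.0016],[0.0122,-0.0378,0.002],[0.0122,-0.0378,0.002],[0.0122,-0.0378,0.002],[0.0122,-0.0378,0.002],[0.0122,-0.0378,0.002]]' --angular '[[0,0,0],[0,0,0],[0,0,0],[0,0,0],[0,0,0],[0,0,0],[0,0,0],[0,0,0],[0,0,0],[0,0,0]]' --fingers '[0.9,0.9,0.9,0.9,0.9,0.9,0.9,0.9,0.9,0.9]'

```text
time_s: 3.87
tcp_pos: [0.4714, 0.1481, 0.3708]
tcp_rot: [3.141, -0.001, 0.452]
wrist_force: [0.9, -0.6, 0.5]
grip_width: 0.895
gripper_force: 0.0
```

servo_tool --dp '[[0.0122,-0.0378,0.002],[0.0122,-0.0378,0.002],[0.0122,-0.0378,0.002],[0.0122,-0.0378,0.002],[0.0122,-0.0378,0.002],[0,0,0],[0,0,0]]' --angular '[[0,0,0],[0,0,0],[0,0,0],[0,0,0],[0,0,0],[0,0,0],[0,0,0]]' --fingers '[0.9,0.9,0.9,0.9,0.9,0.9,0.9]'

```text
time_s: 4.45
tcp_pos: [0.4438, 0.3449, 0.3605]
tcp_rot: [3.142, -0.0, 0.455]
wrist_force: [-0.4, 0.1, 0.2]
grip_width: 0.903
gripper_force: 0.0
```

```bash
cat > c.py <<'E'
from h import *
s=shot('wrist'); cv2.imwrite('pics/w1.png',s['img'])
print(env.read_state()['tcp_pos'], env.read_state()['time_s'])
for l in ['cracked_disc','sound_disc','turntable']: print(l,place(s,'wrist',l)[:2])
H=cv2.cvtColor(s['img'],cv2.COLOR_BGR2HSV)
m=(((H[...,0]<8)|(H[...,0]>174))&(H[...,1]>140)&(H[...,2]>60)).astype(np.uint8)
m=cv2.morphologyEx(m,cv2.MORPH_CLOSE,np.ones((9,9)))
k,lab,st,ce=cv2.connectedComponentsWithStats(m)
for i in range(1,k):
    if st[i,4]>150: print(ce[i],st[i],ray(s,*ce[i],.072)*1000)
print(proj(s,[.445,.344,.07]))
leg(.445,.344,.235)
E
python3 c.py
```

```text
[0.44396089 0.34345971 0.36046595] 4.5
cracked_disc [(0.82, [443.0, 345.0, 61.0])]
sound_disc [(0.85, [533.0, 367.0, 61.0]), (0.7, [570.0, 103.0, 49.0])]
turntable [(0.86, [484.0, 368.0, 2.0])]
[320.61103352 224.95391061] [ 300  204   42   43 1432] [444.95331539 344.96757341  72.        ]
[321.70573419 224.66618042]
tool shift mm [  1.4  -1.8 125.7] rows 4 turn z None rpy [1.7999e+02 3.0000e-02 2.5810e+01]
```

View pics/w1.png

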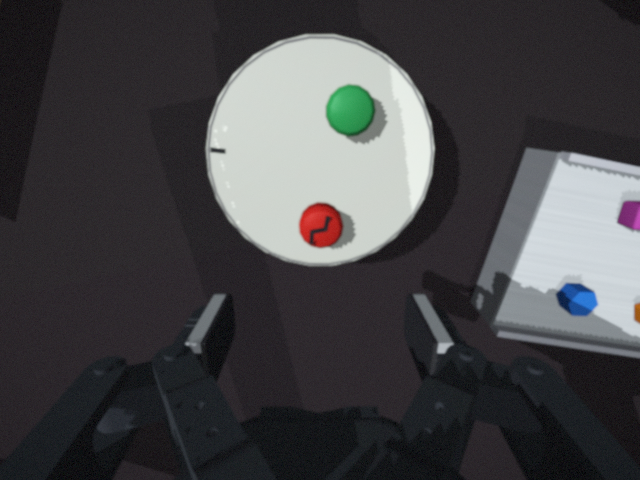

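The wrist view shows the red cracked disc at (321,225), which works out to (445, 345) mm and agrees with the other measurements. The green disc at (350,110) is well clear. I'll descend and grip gently.

servo_tool --dp '[[0.001,-0.0015,0.03],[0,0,0.03],[0,0,0.03],[0,0,0.02],[0,0,0.0155],[0,0,0],[0,0,0],[0,0,0]]' --angular '[[0,0,0],[0,0,0],[0,0,0],[0,0,0],[0,0,0],[0,0,0],[0,0,0],[0,0,0]]' --fingers '[0.75,0.75,0.75,0.75,0.75,0.7,0.55,0.48]' --grip_force 25

```text
time_s: 5.32
tcp_pos: [0.4453, 0.3443, 0.2362]
tcp_rot: [-3.141, -0.001, 0.451]
wrist_force: [0.3, -0.5, 0.3]
grip_width: 0.484
gripper_force: 0.0
```

servo_tool --dp '[[0,0,0],[0,0,0],[0,0,0],[0,0,0],[0,0,0],[0,0,0],[0,0,0],[0,0,0]]' --angular '[[0,0,0],[0,0,0],[0,0,0],[0,0,0],[0,0,0],[0,0,0],[0,0,0],[0,0,0]]' --fingers '[0.44,0.42,0.4,0.38,0.36,0.35,0.35,0.35]'

```text
time_s: 5.98
tcp_pos: [0.4451, 0.3451, 0.2368]
tcp_rot: [-3.141, -0.002, 0.452]
wrist_force: [-0.5, -0.4, 5.7]
grip_width: 0.398
gripper_force: 24.3
```

servo_tool --dp '[[0,0,-0.004],[0,0,-0.006],[0,0,-0.008],[0,0,0]]' --angular '[[0,0,0],[0,0,0],[0,0,0],[0,0,0]]' --fingers '[0.33,0.33,0.33,0.33]'

```text
time_s: 6.32
tcp_pos: [0.4451, 0.3451, 0.2551]
tcp_rot: [-3.141, -0.003, 0.452]
wrist_force: [-0.0, 0.4, -0.7]
grip_width: 0.405
gripper_force: 25.0
```

```bash
python3 -c "
from h import *
a=leg(.445,.345,.315);b=leg(.577,-.1015,.30); print((b-a).round(4))"
```

```text
tool shift mm [ -0.    0.  -59.9] rows 2 turn z None rpy [-1.7997e+02 -1.5000e-01  2.5890e+01]
tool shift mm [-76.2 459.4 -45.3] rows 12 turn z None rpy [-1.7997e+02 -1.5000e-01  2.5890e+01]
[-0.0762  0.4593  0.0145]
```

servo_tool --dp '[[0,0,-0.02],[0,0,-0.025],[0,0,-0.015],[-0.0025,0.015,0],[-0.005,0.03,0.001],[-0.006,0.037,0.001],[-0.006,0.037,0.001],[-0.006,0.037,0.001],[-0.006,0.037,0.001],[-0.006,0.037,0.001]]' --angular '[[0,0,0],[0,0,0],[0,0,0],[0,0,0],[0,0,0],[0,0,0],[0,0,0],[0,0,0],[0,0,0],[0,0,0]]' --fingers '[0.33,0.33,0.33,0.33,0.33,0.33,0.33,0.33,0.33,0.33]'

```text
time_s: 7.15
tcp_pos: [0.5115, 0.1198, 0.3075]
tcp_rot: [3.141, -0.001, 0.452]
wrist_force: [0.9, 0.2, -0.4]
grip_width: 0.404
gripper_force: 25.1
```

servo_tool --dp '[[-0.006,0.037,0.001],[-0.006,0.037,0.001],[-0.006,0.037,0.001],[-0.006,0.037,0.001],[-0.006,0.037,0.001],[-0.006,0.03,0.001],[-0.004,0.014,0],[0,0,0]]' --angular '[[0,0,0],[0,0,0],[0,0,0],[0,0,0],[0,0,0],[0,0,0],[0,0,0],[0,0,0]]' --fingers '[0.33,0.33,0.33,0.33,0.33,0.33,0.33,0.33]'

```text
time_s: 7.82
tcp_pos: [0.5758, -0.1048, 0.3014]
tcp_rot: [3.141, -0.001, 0.448]
wrist_force: [0.3, -0.2, -0.8]
grip_width: 0.403
gripper_force: 25.1
```

```bash
cat > d.py <<'E'
from h import *
s=shot('scene'); w=shot('wrist'); print(env.read_state()['tcp_pos'])
cv2.imwrite('pics/p2.png',np.hstack([cv2.resize(s['img'],(400,300)),cv2.resize(w['img'],(400,300))]))
for l in ['tray','offcut_a','board']: print(l,place(w,'wrist',l)[:4])
leg(.577,-.1015,.187)
E
python3 d.py
```

```text
[ 0.57491805 -0.10195964  0.30112952]
tray [(0.67, [575.0, -86.0, 4.0])]
offcut_a [(0.9, [481.0, 97.0, 48.0]), (0.86, [499.0, 18.0, 54.0]), (0.63, [567.0, 105.0, 52.0])]
board []
tool shift mm [  1.5   1.8 114.2] rows 3 turn z None rpy [-1.7997e+02  2.0000e-02  2.5970e+01]
```

View pics/p2.png

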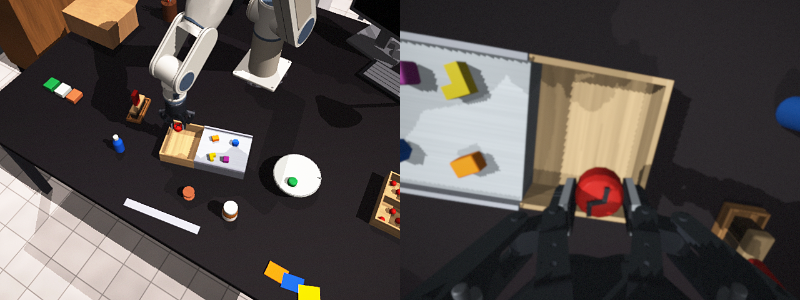

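The disc is held over the tray (right panel, 600,192) and the green one is still on the platter. I'll lower it and release.

servo_tool --dp '[[0.001,0.001,0.03],[0,0,0.035],[0,0,0.028],[0,0,0.015],[0,0,0.006],[0,0,0],[0,0,0],[0,0,0],[0,0,0],[0,0,0]]' --angular '[[0,0,0],[0,0,0],[0,0,0],[0,0,0],[0,0,0],[0,0,0],[0,0,0],[0,0,0],[0,0,0],[0,0,0]]' --fingers '[0.33,0.33,0.33,0.33,0.33,0.33,0.45,0.58,0.6,0.6]'

```text
time_s: 8.9
tcp_pos: [0.5771, -0.1025, 0.1885]
tcp_rot: [3.14, -0.002, 0.452]
wrist_force: [0.5, 0.2, 0.2]
grip_width: 0.601
gripper_force: 0.0
```

servo_tool --dp '[[0,0,0],[0,0,-0.015],[0,0,-0.03],[0,0,-0.035],[0,0,-0.035],[0,0,-0.03],[0,0,0]]' --angular '[[0,0,0],[0,0,0],[0,0,0],[0,0,0],[0,0,0],[0,0,0],[0,0,0]]' --fingers '[0.6,0.6,0.6,0.6,0.6,0.6,0.6]'

```text
time_s: 9.48
tcp_pos: [0.5786, -0.103, 0.339]
tcp_rot: [3.135, -0.009, 0.452]
wrist_force: [1.3, 0.5, 0.1]
grip_width: 0.598
gripper_force: 0.0
```

```bash
cat > e.py <<'E'
from h import *
w=shot('wrist'); print(env.read_state()['time_s'],env.read_state()['tcp_pos'])
for l in ['cracked_disc','tray','offcut_a','brush','holder']: print(l,place(w,'wrist',l)[:4])
a=leg(.512,-.362,.34,18.4)
E
python3 e.py
```

```text
9.5333 [ 0.57774944 -0.10282826  0.33630488]
cracked_disc [(0.68, [571.0, -102.0, 5.0])]
tray [(0.91, [575.0, -83.0, 4.0])]
offcut_a [(0.75, [484.0, 99.0, 51.0]), (0.74, [565.0, 105.0, 54.0]), (0.73, [501.0, 19.0, 56.0]), (0.56, [582.0, 54.0, 49.0])]
brush [(0.68, [511.0, -365.0, 5.0])]
holder []
tool shift mm [-171.   205.5   -9.2] rows 7 turn z 7.48 rpy [-1.7991e+02  1.2000e-01  2.5880e+01]
```

The disc is lying in the tray. Next I'll go over the brush.

servo_tool --dp '[[-0.012,0.0145,-0.005],[-0.024,0.029,-0.004],[-0.027,0.0325,0],[-0.027,0.0325,0],[-0.027,0.0325,0],[-0.027,0.0325,0],[-0.017,0.02,0],[-0.01,0.012,0],[0,0,0],[0,0,0]]' --angular '[[0,0,0],[0,0,0],[0,0,0],[0,0,0],[0,0,0],[0,0,0],[0,0,0],[0,0,3.7],[0,0,3.8],[0,0,0]]' --fingers '[0.6,0.6,0.6,0.6,0.6,0.6,0.6,0.6,0.6,0.6]'

```text
time_s: 10.62
tcp_pos: [0.5123, -0.3609, 0.3395]
tcp_rot: [-3.139, 0.002, 0.316]
wrist_force: [-0.3, -0.1, -0.8]
grip_width: 0.602
gripper_force: 0.0
```

```bash
cat > f.py <<'E'
from h import *
w=shot('wrist'); im=w['img'].copy(); print(env.read_state()['time_s'],env.read_state()['tcp_pos'])
for l in ['brush','holder']: print(l,place(w,'wrist',l)[:2])
yaw=np.radians(-71.64); c=np.array([.5121,-.3619,0]); Rz=R.from_euler('z',yaw).as_matrix()
for hx,hy,z,col in [(10,18,120,(0,255,0)),(16,52,51,(255,255,0)),(27,62,17,(0,255,255))]:
    P=[proj(w,c+Rz@np.array([a*hx,b*hy,z])/1000) for a,b in [(1,1),(1,-1),(-1,-1),(-1,1)]]
    cv2.polylines(im,[np.round(P).astype(int)],True,col,1)
cv2.imwrite('pics/w3.png',im)
leg(.512,-.362,.25,18.4)
E
python3 f.py
```

```text
10.6667 [ 0.51255464 -0.36009363  0.33967369]
brush [(0.88, [512.0, -364.0, 5.0])]
holder []
tool shift mm [-1.8  2.4 90.2] rows 3 turn z 0.12 rpy [-1.7991e+02  6.0000e-02  1.8520e+01]
```

View pics/w3.png

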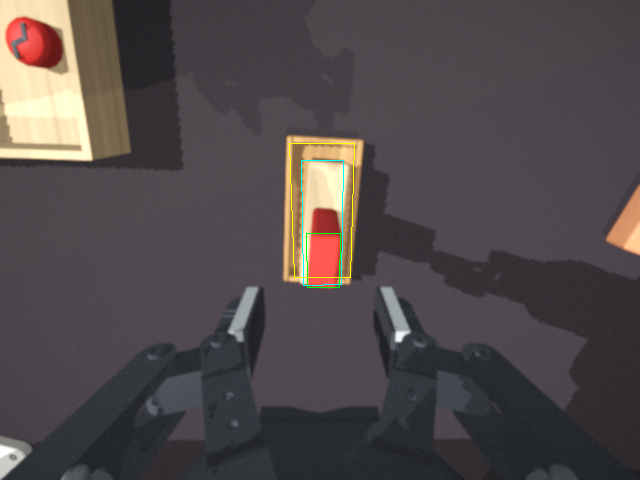

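The wrist view shows the brush handle at (324,250), matching the projected model to within about 1 mm. The holder's yaw is roughly 2° less than fitted. I'll descend and grip.

servo_tool --dp '[[-0.0005,0.0015,0.03],[0,0,0.035],[0,0,0.025],[0,0,0.01],[0,0,0],[0,0,0],[0,0,0],[0,0,0],[0,0,0],[0,0,0]]' --angular '[[0,0,2],[0,0,0],[0,0,0],[0,0,0],[0,0,0],[0,0,0],[0,0,0],[0,0,0],[0,0,0],[0,0,0]]' --fingers '[0.6,0.6,0.6,0.6,0.5,0.4,0.3,0.2,0.15,0.1]' --grip_force 70

```text
time_s: 11.6
tcp_pos: [0.5138, -0.3618, 0.2431]
tcp_rot: [3.139, -0.002, 0.286]
wrist_force: [0.5, -0.1, 7.2]
grip_width: 0.227
gripper_force: 69.0
```

servo_tool --dp '[[0,0,0],[0,0,0],[0,0,0],[0,0,0],[0,0,0]]' --angular '[[0,0,0],[0,0,0],[0,0,0],[0,0,0],[0,0,0]]' --fingers '[0.1,0.1,0.1,0.1,0.1]'

```text
time_s: 12.02
tcp_pos: [0.5138, -0.3618, 0.2431]
tcp_rot: [3.139, -0.002, 0.286]
wrist_force: [0.9, 0.6, 5.8]
grip_width: 0.226
gripper_force: 69.0
```

```bash
cat > g.py <<'E'
from h import *
s=env.read_state(); print(s['time_s'],s['tcp_pos'],s['gripper_force'],s['grip_width'])
b=lambda x,y:np.array([.529,.072])+np.array([[.9636,-.2672],[.2672,.9636]])@[x,y]
x,y=b(-.026,.095); leg(s['tcp_pos'][0],s['tcp_pos'][1],.36); leg(x,y,.36,15.5); print(x,y)
E
python3 g.py
```

```text
12.0167 [ 0.51383028 -0.36177895  0.24314298] 69.01349544525146 0.22577634316857478
tool shift mm [   0.3    0.3 -116.9] rows 3 turn z None rpy [ 1.7985e+02 -1.3000e-01  1.6390e+01]
tool shift mm [ 112.7 -507.  -117.9] rows 14 turn z 0.89 rpy [ 1.7985e+02 -1.3000e-01  1.6390e+01]
0.47856240000000005 0.15659479999999998
```

servo_tool --dp '[[0,0,-0.015],[0,0,-0.03],[0,0,-0.035],[0,0,-0.027],[0.002,-0.01,-0.01],[0.0055,-0.025,0],[0.0085,-0.038,0],[0.0085,-0.038,0],[0.0085,-0.038,0],[0.0085,-0.038,0]]' --angular '[[0,0,0],[0,0,0],[0,0,0],[0,0,0],[0,0,0],[0,0,0],[0,0,0],[0,0,0],[0,0,0],[0,0,0]]' --fingers '[0.1,0.1,0.1,0.1,0.1,0.1,0.1,0.1,0.1,0.1]'

```text
time_s: 12.85
tcp_pos: [0.4988, -0.1681, 0.3576]
tcp_rot: [-3.141, 0.001, 0.285]
wrist_force: [1.5, -0.3, -0.9]
grip_width: 0.228
gripper_force: 68.6
```

servo_tool --dp '[[0.0085,-0.038,0],[0.0085,-0.038,0],[0.0085,-0.038,0],[0.0085,-0.038,0],[0.0085,-0.038,0],[0.0085,-0.038,0],[0.0085,-0.038,0],[0.006,-0.034,0],[0.004,-0.02,0],[0,0,0]]' --angular '[[0,0,0],[0,0,0],[0,0,0],[0,0,0],[0,0,0],[0,0,0],[0,0,0],[0,0,0],[0,0,0.9],[0,0,0]]' --fingers '[0.1,0.1,0.1,0.1,0.1,0.1,0.1,0.1,0.1,0.1]'

```text
time_s: 13.68
tcp_pos: [0.4752, 0.1598, 0.3577]
tcp_rot: [-3.141, 0.0, 0.273]
wrist_force: [-0.0, 0.1, -1.6]
grip_width: 0.227
gripper_force: 68.8
```

```bash
cat > i.py <<'E'
from h import *
s=env.read_state(); print(s['time_s'],s['tcp_pos'],s['gripper_force'],s['grip_width'])
b=lambda x,y:np.array([.529,.072])+np.array([[.9636,-.2672],[.2672,.9636]])@[x,y]
x,y=b(-.026,.095); leg(x,y,.292,15.5)
s=shot('side'); c=shot('scene'); cv2.imwrite('pics/p4.png',np.hstack([s['img'][130:380,100:500],c['img'][60:310,180:580]]))
E
python3 i.py
```

```text
13.6833 [0.47522546 0.15981154 0.35774973] 68.75829577445984 0.22717799437624997
tool shift mm [ 2.4  4.1 65.7] rows 2 turn z 0.17 rpy [-1.7995e+02  2.0000e-02  1.5670e+01]
```

View pics/p4.png

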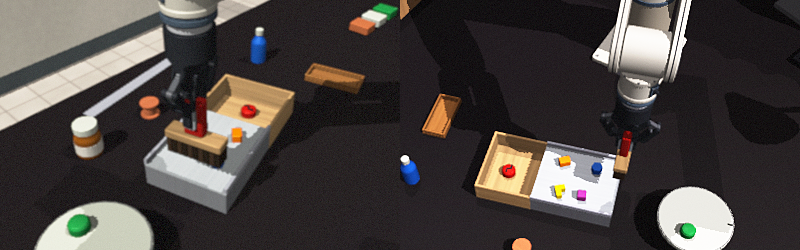

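The brush is held and sits across the board's back end, behind the blue piece. I'll lower it to about 2 mm above the top and sweep the first lane.

servo_tool --dp '[[0.001,0.002,0.02],[0.001,0,0.025],[0,0,0.015],[0,0,0.007],[0,0,0]]' --angular '[[0,0,0.2],[0,0,0],[0,0,0],[0,0,0],[0,0,0]]' --fingers '[0.1,0.1,0.1,0.1,0.1]'

```text
time_s: 14.2
tcp_pos: [0.4783, 0.1538, 0.2897]
tcp_rot: [3.141, 0.004, 0.266]
wrist_force: [-0.3, -0.8, -1.0]
grip_width: 0.225
gripper_force: 68.9
```

servo_tool --dp '[[0,0.006,0],[0,0.01,0],[0,0.012,0],[0,0.012,0],[0,0.012,0],[0,0.012,0],[0,0.012,0],[0,0.012,0],[0,0.012,0],[0,0.012,0]]' --angular '[[0,0,0],[0,0,0],[0,0,0],[0,0,0],[0,0,0],[0,0,0],[0,0,0],[0,0,0],[0,0,0],[0,0,0]]' --fingers '[0.1,0.1,0.1,0.1,0.1,0.1,0.1,0.1,0.1,0.1]'

```text
time_s: 15.03
tcp_pos: [0.5088, 0.0457, 0.2912]
tcp_rot: [-3.142, 0.0, 0.267]
wrist_force: [0.4, -0.0, -1.5]
grip_width: 0.225
gripper_force: 68.7
```

servo_tool --dp '[[0,0.012,0],[0,0.012,0],[0,0.012,0],[0,0.012,0],[0,0.012,0],[0,0.012,0],[0,0.012,0],[0,0.008,0],[0,0,0]]' --angular '[[0,0,0],[0,0,0],[0,0,0],[0,0,0],[0,0,0],[0,0,0],[0,0,0],[0,0,0],[0,0,0]]' --fingers '[0.1,0.1,0.1,0.1,0.1,0.1,0.1,0.1,0.1]'

```text
time_s: 15.78
tcp_pos: [0.5333, -0.0434, 0.2913]
tcp_rot: [3.141, -0.001, 0.265]
wrist_force: [-0.1, -0.4, -0.2]
grip_width: 0.226
gripper_force: 68.8
```

```bash
sed -i 's/p4.png/p5.png/; s/-.026,.095/.026,.075/; s/.292,15/.36,15/' i.py; cat >> i.py <<'E'
Bi=np.array([[.9636,.2672],[-.2672,.9636]])
print('tcp in board',Bi@(pose()[:2,3]-[.529,.072]))
E
python3 i.py
```

```text
15.7833 [ 0.53331945 -0.04335007  0.29127648] 68.79562139511108 0.22566376924069173
tool shift mm [  51.7 -187.5  -68.8] rows 6 turn z -0.29 rpy [ 1.7998e+02 -3.0000e-02  1.5210e+01]
tcp in board [-0.02686085 -0.11095375]
```

View pics/p5.png

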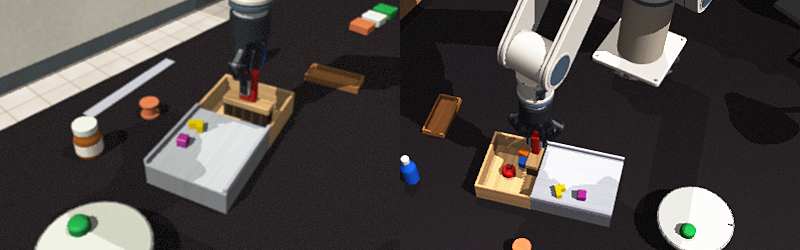

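The first lane is clear: orange and blue are in the tray, while yellow and purple remain. On to the second lane.

servo_tool --dp '[[0,0,-0.025],[0,0,-0.03],[0,-0.005,-0.014],[0.008,-0.03,0],[0.011,-0.038,0],[0.011,-0.038,0],[0.011,-0.038,0],[0.008,-0.026,0],[0.0035,-0.0125,0],[0,0,0]]' --angular '[[0,0,0],[0,0,0],[0,0,0],[0,0,0],[0,0,0],[0,0,0],[0,0,0],[0,0,0],[0,0,0],[0,0,-0.2]]' --fingers '[0.1,0.1,0.1,0.1,0.1,0.1,0.1,0.1,0.1,0.1]'

```text
time_s: 16.72
tcp_pos: [0.5335, 0.1557, 0.3602]
tcp_rot: [-3.141, -0.0, 0.274]
wrist_force: [1.2, -0.4, -1.2]
grip_width: 0.229
gripper_force: 69.0
```

```bash
sed -i 's/p5.png/p6.png/; s/.36,15/.29,15/' i.py; python3 i.py
```

```text
16.7167 [0.53353161 0.15569416 0.36018585] 69.0120255947113 0.22885426494363262
tool shift mm [-0.8  4.5 70.2] rows 2 turn z 0.22 rpy [-1.7998e+02 -1.0000e-02  1.5720e+01]
tcp in board [0.02604705 0.07687062]
```

servo_tool --dp '[[0,0,0.02],[0,0,0.025],[0,0,0.016],[0,0,0.0085],[0,0,0]]' --angular '[[0,0,0.2],[0,0,0],[0,0,0],[0,0,0],[0,0,0]]' --fingers '[0.1,0.1,0.1,0.1,0.1]'

```text
time_s: 17.23
tcp_pos: [0.5333, 0.1513, 0.2891]
tcp_rot: [3.141, 0.004, 0.265]
wrist_force: [-0.1, 0.2, -1.2]
grip_width: 0.223
gripper_force: 69.1
```

servo_tool --dp '[[0,0.006,0],[0,0.01,0],[0,0.012,0],[0,0.012,0],[0,0.012,0],[0,0.012,0],[0,0.012,0],[0,0.012,0],[0,0.012,0],[0,0.012,0]]' --angular '[[0,0,0],[0,0,0],[0,0,0],[0,0,0],[0,0,0],[0,0,0],[0,0,0],[0,0,0],[0,0,0],[0,0,0]]' --fingers '[0.1,0.1,0.1,0.1,0.1,0.1,0.1,0.1,0.1,0.1]'

```text
time_s: 18.07
tcp_pos: [0.5638, 0.0436, 0.2907]
tcp_rot: [-3.142, 0.0, 0.267]
wrist_force: [-0.0, -0.3, -0.9]
grip_width: 0.224
gripper_force: 69.1
```

servo_tool --dp '[[0,0.012,0],[0,0.012,0],[0,0.012,0],[0,0.012,0],[0,0.012,0],[0,0.012,0],[0,0.006,0],[0,0,0]]' --angular '[[0,0,0],[0,0,0],[0,0,0],[0,0,0],[0,0,0],[0,0,0],[0,0,0],[0,0,0]]' --fingers '[0.1,0.1,0.1,0.1,0.1,0.1,0.1,0.1]'

```text
time_s: 18.73
tcp_pos: [0.5845, -0.0318, 0.2907]
tcp_rot: [3.141, -0.0, 0.265]
wrist_force: [-0.0, 0.2, -0.7]
grip_width: 0.221
gripper_force: 69.1
```

servo_tool --dp '[[0,0,-0.025],[0,0,-0.03],[0,0,-0.02],[0,0,0]]' --angular '[[0,0,0],[0,0,0],[0,0,0],[0,0,0]]' --fingers '[0.1,0.1,0.1,0.1]'

```text
time_s: 19.07
tcp_pos: [0.5854, -0.0301, 0.3701]
tcp_rot: [3.139, -0.007, 0.267]
wrist_force: [1.2, 0.7, -0.8]
grip_width: 0.222
gripper_force: 69.1
```

```bash
cat > j.py <<'E'
from h import *
s=env.read_state(); print(s['time_s'],s['tcp_pos'],s['gripper_force'],s['grip_width'])
s=shot('side'); 
print(place(s,'side','offcut_a'),place(s,'side','holder'))
c=shot('scene'); print(place(c,'scene','offcut_a'),place(c,'scene','holder'))
w=shot('wrist'); print(place(w,'wrist','holder'))
cv2.imwrite('pics/p7.png',np.hstack([s['img'][100:350,200:500],c['img'][60:310,180:480]]))
leg(.5138,-.3618,.36,16.4)
E
python3 j.py
```

```text
19.0667 [ 0.58541259 -0.03011214  0.37011125] 69.09125804901123 0.22157240890569815
[(0.64, [511.0, -98.0, 20.0]), (0.61, [621.0, -20.0, 19.0]), (0.59, [530.0, -83.0, 20.0]), (0.37, [576.0, -40.0, 16.0])] [(0.92, [511.0, -364.0, 0.0])]
[(0.51, [510.0, -93.0, 23.0]), (0.46, [576.0, -40.0, 15.0])] [(0.75, [513.0, -361.0, 1.0])]
[(0.98, [510.0, -362.0, -3.0])]
tool shift mm [-154.9  301.3    4.6] rows 9 turn z -1.11 rpy [-1.7996e+02  1.2000e-01  1.5290e+01]
```

View pics/p7.png

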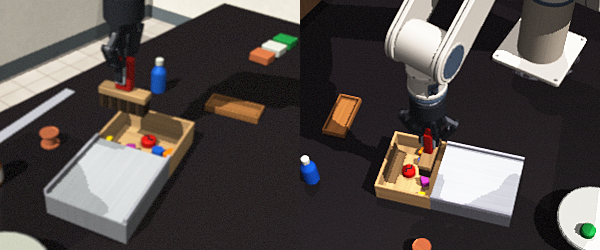

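All four offcuts are in the tray and the board is empty. I'll return the brush to the pose it was taken from.

servo_tool --dp '[[-0.008,0.015,0],[-0.014,0.028,0],[-0.018,0.036,0],[-0.019,0.037,0],[-0.019,0.037,0],[-0.019,0.037,0],[-0.019,0.037,0],[-0.019,0.036,0],[-0.014,0.026,0],[-0.006,0.0123,0]]' --angular '[[0,0,0],[0,0,0],[0,0,0],[0,0,0],[0,0,0],[0,0,0],[0,0,0],[0,0,0],[0,0,0],[0,0,-1.1]]' --fingers '[0.1,0.1,0.1,0.1,0.1,0.1,0.1,0.1,0.1,0.1]'

```text
time_s: 20.3
tcp_pos: [0.5127, -0.3656, 0.365]
tcp_rot: [3.141, 0.001, 0.283]
wrist_force: [-0.6, 0.6, -0.5]
grip_width: 0.224
gripper_force: 69.1
```

servo_tool --dp '[[0,0,0.03],[0,0,0.03],[0,0,0],[0,0,0]]' --angular '[[0,0,0],[0,0,0],[0,0,0],[0,0,0]]' --fingers '[0.1,0.1,0.1,0.1]'

```text
time_s: 20.63
tcp_pos: [0.5133, -0.3615, 0.3038]
tcp_rot: [-3.138, 0.003, 0.286]
wrist_force: [0.6, 0.1, -0.7]
grip_width: 0.226
gripper_force: 68.9
```

```bash
cat > k.py <<'E'
from h import *
w=shot('wrist'); print(place(w,'wrist','holder'),place(w,'wrist','brush'))
s=shot('side'); print(place(s,'side','brush')); print(env.read_state()['tcp_pos'])
leg(.513,-.362,.2445,16.4)
cv2.imwrite('pics/p8.png',np.hstack([w['img'][:300,200:500],cv2.resize(s['img'][130:280,350:500],(300,300))]))
E
python3 k.py
```

```text
[] [(0.85, [510.0, -360.0, 68.0])]
[(0.7, [513.0, -363.0, 68.0])]
[ 0.51470236 -0.36198927  0.30753058]
tool shift mm [-1.7 -0.6 63. ] rows 2 turn z 0.02 rpy [ 1.7987e+02 -1.0000e-01  1.6420e+01]
```

View pics/p8.png

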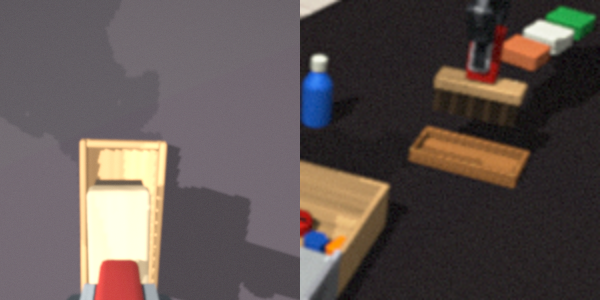

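The brush hangs parallel over the holder and is centred to within a few mm. I'll lower it, release and retreat.

servo_tool --dp '[[-0.001,0,0.018],[0,0,0.02],[0,0,0.013],[0,0,0.008],[0,0,0.003],[0,0,0],[0,0,0]]' --angular '[[0,0,0],[0,0,0],[0,0,0],[0,0,0],[0,0,0],[0,0,0],[0,0,0]]' --fingers '[0.1,0.1,0.1,0.1,0.1,0.1,0.1]'

```text
time_s: 21.47
tcp_pos: [0.5134, -0.3624, 0.2444]
tcp_rot: [3.141, -0.001, 0.286]
wrist_force: [-1.1, -0.5, -1.3]
grip_width: 0.229
gripper_force: 69.1
```

servo_tool --dp '[[0,0,0.001],[0,0,0],[0,0,0],[0,0,0],[0,0,0],[0,0,0],[0,0,0],[0,0,0]]' --angular '[[0,0,0],[0,0,0],[0,0,0],[0,0,0],[0,0,0],[0,0,0],[0,0,0],[0,0,0]]' --fingers '[0.1,0.3,0.4,0.5,0.6,0.6,0.6,0.6]'

```text
time_s: 22.13
tcp_pos: [0.5131, -0.3622, 0.2427]
tcp_rot: [3.142, 0.0, 0.286]
wrist_force: [0.0, -0.0, 0.1]
grip_width: 0.601
gripper_force: 0.0
```

servo_tool --dp '[[0,0,-0.015],[0,0,-0.03],[0,0,-0.035],[0,0,-0.035],[0,0,-0.035],[0,0,0],[0,0,0],[0,0,0]]' --angular '[[0,0,0],[0,0,0],[0,0,0],[0,0,0],[0,0,0],[0,0,0],[0,0,0],[0,0,0]]' --fingers '[0.6,0.6,0.6,0.6,0.6,0.6,0.6,0.6]'

```text
time_s: 22.8
tcp_pos: [0.5127, -0.3619, 0.3924]
tcp_rot: [-3.141, 0.0, 0.286]
wrist_force: [-1.6, 0.2, -0.6]
grip_width: 0.603
gripper_force: 0.0
```

```bash
cat > l.py <<'E'
from h import *
for n in ['side','scene']:
    s=shot(n); print(n)
    for l in ['brush','holder','cracked_disc','sound_disc','offcut_a','jar','bottle','spool']: print(l,place(s,n,l))
c=s; s=shot('side')
cv2.imwrite('pics/p9.png',np.vstack([np.hstack([s['img'][130:430,120:520]]),c['img'][80:380,150:550]]))
E
python3 l.py
```

```text
side
brush [(0.94, [510.0, -364.0, 4.0]), (0.65, [534.0, 362.0, 58.0])]
holder [(0.92, [510.0, -363.0, -1.0])]
cracked_disc [(0.6, [573.0, -101.0, 5.0])]
sound_disc [(0.61, [534.0, 363.0, 57.0]), (0.2, [487.0, 360.0, -6.0])]
offcut_a [(0.66, [531.0, -83.0, 20.0]), (0.57, [623.0, -23.0, 22.0]), (0.53, [576.0, -43.0, 15.0]), (0.41, [511.0, -99.0, 18.0])]
jar [(0.64, [738.0, 217.0, -4.0]), (0.17, [511.0, -98.0, 19.0])]
bottle [(0.96, [714.0, -309.0, -1.0]), (0.36, [507.0, -363.0, 0.0])]
spool [(0.71, [751.0, 45.0, -2.0])]
scene
brush [(0.77, [515.0, -366.0, 8.0])]
holder [(0.63, [513.0, -362.0, 1.0])]
cracked_disc [(0.6, [576.0, -108.0, 1.0])]
sound_disc [(0.47, [531.0, 366.0, 53.0])]
offcut_a [(0.62, [576.0, -41.0, 14.0]), (0.51, [535.0, -84.0, 21.0])]
jar [(0.58, [741.0, 217.0, 1.0])]
bottle [(0.71, [718.0, -311.0, 0.0]), (0.51, [513.0, -361.0, 2.0])]
spool [(0.65, [751.0, 47.0, -2.0])]
```

View pics/p9.png

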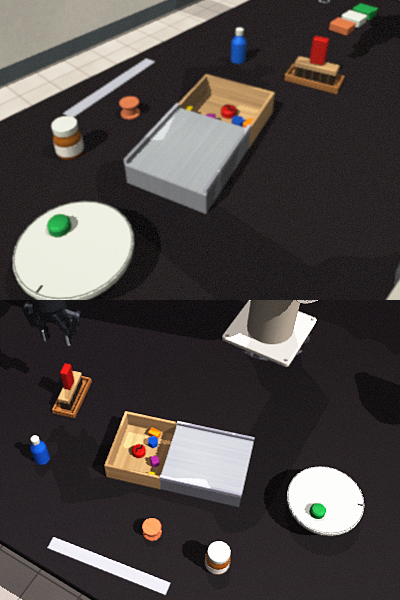

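The red disc and all four offcuts are in the tray, the brush is upright in its holder, the green disc is on the platter and the bystanders haven't moved. I'll hand it in.

```bash
python3 -c "
from rig import env
print(env.finish_job())"
```

```text
the job is handed in; nothing more can be done
None
```

I handed the job in at about 23 s, and it gave no verdict. The last pictures show the cracked disc and all four offcuts in the tray, the brush upright in its holder, the sound disc on the turntable, and the jar, bottle and spool where they were.

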